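Open the vibratory tumbler and start its hold-down screw by the backward-drop trick

ROBOT

A 6-joint arm with a two-finger parallel gripper is mounted at the origin on the work surface. World frame = base frame: x ahead of the robot, y to its left, z up, the work surface at z = 0. Lengths are in m, angles in rad, forces in N, time in s.
With the tool pointing down it reaches from about 0.3 to 0.775 m from the base axis. Payload 14.6 kg.
Tool frame: the origin (TCP) lies midway between the tips of the shut fingers; the grasp point (between the pads) lies 19 mm behind it (ctrl.grip_depth is the distance from the TCP to the grasp point, in m); z points along the fingers, x is the direction in which the jaws open and shut, and the axes are right-handed (so a half turn about z gives the same grasp; the last joint's range is limited). The gripper opens to 94 mm and grips with 3 to 60 N. Pads are 16 mm wide; open, the fingers measure 119 mm over their backs; the gripper's body (75 mm by 177 mm) begins 78 mm behind the grasp point.
Start: joints at [-1.382, 0.3, 1.521, -0, 1.321, -0.067], TCP at [0.139, -0.532, 0.205] pointing down, gripper open.
Joint ranges: [-3.03, 3.03], [-0.79, 2.21], [0.23, 2.52], [-1.04, 4.18], [0, 3.07], [-2.55, 2.55]. Speed limits (rad/s): [2.22, 2.22, 2.57, 3.14, 3.14, 3.14].

INTERFACE

Orientations are given as [roll, pitch, yaw] about the fixed x, y, z axes, in that order (R = Rz(yaw) Ry(pitch) Rx(roll)).
In Python, from station import ctrl gives the robot as it stands.
- The arm moves only by the tool play_rows, never from a script. Its argument "steps" is a list that holds one entry, the list of rows, each a list of 7 numbers: the shift along the tool's x, y, z in cm, then the turn, a rotation vector about the tool's x, y, z in rad, then the opening, from 0 (shut) to 1 (fully open). In form: [[[x, y, z, ax, ay, az, hand], ...]]. A call has 1 to 20 rows; each row is the pose to reach, as a shift and turn from the pose measured when the call began, along the tool's axes at that moment; what a row does not reach only later rows make up. A row lasts 1/12 s, in which the tool goes at most 41.7 mm and 7.16 degrees, less where a joint would pass 70% of its speed; a pose out of reach is approached as far as the arm can. A call with a gripper value outside its range is refused whole. The fingers move at their own pace and stop on an object; "force" is the grip in N (left out, the last holds). Time passes only in rows, so rows that repeat a pose let the fingers close. It gives the time, the measured TCP pose, the force and the opening at its end, in the units of the state.
- ctrl.get_obs(): the state, without advancing time (a new reading comes with each control period).
- ctrl.camera(name): name is "side" or "top"; returns a dict with "frame" (400x640x3 uint8, blue, green, red), "fovy" (degrees; the focal length in pixels is half the picture's height over the tangent of half this angle, whatever the lens; pixels are square), "cx", "cy" (the principal point, pixels), "world_to_cam" (4x4, takes a point from world to camera coordinates). Camera axes: x right, y up, looking along -z (the intrinsics and any distortion apply to the point x, -y, -z); pixel columns grow to the right and rows downward; lengths in m; the calibration is good to about 2 mm. A picture is of the moment at which its call begins. There is no depth.
- ctrl.hand_in(): hands the job in, once; it reports no verdict.
The state is a dict: "time_s": time; "qpos": joint angles; "joint_vel": joint speeds; "tau": joint torques, N m; "ee_pos": TCP position; "eef_rot": TCP orientation; "force": force on the tool from outside, world axes, zero at the start; "moment": the same for the moment, N m; "grip_width": finger opening in m.
Only numpy, scipy, OpenCV 4.12 (cv2) and the standard library are available. Lean on these libraries where they do the work, as an engineer would, in place of code of your own. Each camera call takes 0.05 s, during which the arm holds its last target. There are 200 camera calls.

TASK

The tumbler's bowl has just been refitted and its captive hold-down screw stands loose on the thread in the centre column: lift the loose lid off by its knob and set it gently down, knob up, in the middle of the rubber mat. Then start the screw as a fitter does: turn its head backward (anticlockwise seen from above) until you feel it drop into the thread, and from there turn it forward one full turn, no more. Finish while still gripping the screw's head, holding it started and still so that the bowl can be settled on its plate; leave everything else on the bench alone.

Things in the scene. Friction and masses are not known exactly. Their poses are not given: they have to be found in the camera images.
- tumbler: Bench vibratory tumbler, fixed: round grey base 196 mm across, springs, open white bowl 208 mm across (198 mm inside the rim), rim 195 mm above the bench; in its middle a column 53 mm across whose flat top, a 45 mm steel threaded bush, lies 155 mm above the bench. Origin: on the axis at bench level; z up along the screw's axis. At the start the lid covers the bowl.
- lid: Loose white domed lid 224 mm across, about 0.3 kg, resting on the bowl's rim, its skirt hanging 10 mm around it (4 mm play): lift straight up at least 15 mm before moving sideways. Origin: centre of the skirt's lower edge (185 mm above the bench at the start, 4 mm when lying on the mat); z up. Above the origin: top around the knob 41 mm, top of the knob 75 mm.
- lid_knob (a point): Middle of the gripping part of the lid's black knob (round, 34 mm across, upright sides 52 to 75 mm above the lid's origin); the point lies on the lid's axis, 63 mm above its origin.
- mat: Flat ribbed black rubber mat, 270 x 270 mm, 4 mm thick, fixed on the bench. Origin: centre of its underside. The lid goes on it, centred.
- screw_grip (a point): Gripping point of the hold-down screw: on its vertical axis, 20 mm above the underside and 8 mm below the top of its round black fluted head (42 mm across, 28 mm high, gripped at any yaw). Moves with the screw; its height above the bench is 0.179 m + screw_lift. Gripped firmly by a stiff arm the head does not drop: it must be let go or pushed down lightly (4 N) to feel it.
- screw (a joint): Angle of the hold-down screw (rad, about the vertical, from an arbitrary mark): grows when turned backward (anticlockwise from above), falls when turned forward (right-hand thread). Light friction, about 0.05 N m; it stays where it is left. The drop comes after 40 to 120 degrees of backward turning from the start; where is not told.
- screw_lift (a joint): Height of the captive screw (m) above fully home, 0 to 0.026, growing upward. At the start it lies by its weight of 2.5 N on the thread's first turn, at about 0.0175 to 0.019. Pitch 6 mm a turn: turned backward it climbs that slope to about 0.0195; past the thread's end, if free, it sinks 6 mm within 0.3 s, to about 0.0137. From there, turned forward, it goes down 6 mm a turn (axial play 1 mm).
- media_jar: Bystander: glass jar with steel cap, 60 mm across, 85 mm high, standing between tumbler and mat. Origin: centre of its underside.
- mandrel: Bystander: steel ring mandrel with wooden handle, 266 mm long, 27 mm thick, lying between tumbler and mat. Origin: under its middle; x along it.
- hammer: Bystander: small chasing hammer with a wooden handle, 250 mm long, lying left on the bench. Origin: under its middle.
- ring_tray: Bystander: grey divided tray with rings, 240 x 130 x 24 mm, right on the bench. Origin: centre of its underside.
- wash_bottle: Bystander: grey bottle, 64 mm across, 155 mm high, at the back. Origin: centre of its underside.
- sieve: Bystander: steel bowl, 124 mm across, 50 mm high, front right. Origin: centre of its underside.

How it is judged:
By the outcome, as a careful person would: the job done as asked, in the order asked, and still so for the second after the job is handed in, while the arm keeps its last pose, push and grip.
It also fails if it takes over 72 s, if anything falls off the work surface, if the arm or the gripper's body presses on something with over 40 N, if the wrist force passes 120 N, or if a joint passes its speed limit or range.

## Working session

There is one attempt and no reset: what is moved stays moved. The work goes in short steps, Python scripts to look and compute and a tool call to move; the robot and the scene stay as the last step left them, time stands still between calls to the robot, and variables do not carry over. Pictures are saved under pics/ and viewed, about 8 in all and at most 12, crops included, and the job is handed in when it is done.

Besides the shell and the picture viewer there is one more tool, called after "Call:" as name([rows], argument=value, ...), one row to a line, values as JSON. play_rows: Moves the arm, as the interface text tells. Its arguments: {"type":"object","properties":{"steps":{"type":"array"},"force":{"type":"number"}},"required":["steps"]}

```bash
ls; mkdir -p pics; python3 - <<'E'
from station import ctrl
import cv2,pickle
o=ctrl.get_obs();print(o, ctrl.grip_depth)
d={}
for n in("side","top"):
    c=ctrl.camera(n);cv2.imwrite(f"pics/{n}0.png",c["frame"]);d[n]=c
    print(n,{k:v for k,v in c.items() if k!="frame"})
E
```

```text
pics
{'time_s': 0.0, 'qpos': array([-1.38160454e+00,  3.00461833e-01,  1.52160405e+00, -2.31691296e-05,
        1.32068871e+00, -6.66013348e-02]), 'joint_vel': array([-0.00039738,  0.00010286, -0.00029977, -0.00055433,  0.00080261,
        0.00139544]), 'tau': array([ 1.61788084e-03, -5.31808913e+01, -3.52738202e+01,  7.08793220e-02,
        2.43961177e-02, -9.20255206e-05]), 'ee_pos': array([ 0.1390967 , -0.53184127,  0.2048817 ]), 'eef_rot': array([-3.14153772e+00,  1.16085365e-03, -1.31499743e+00]), 'force': array([ 0.23396629, -0.06431588,  0.09726549]), 'moment': array([0.03297539, 0.00762205, 0.02348792]), 'grip_width': 0.09403759923636168} 0.0188
side {'fovy': 48.9923343492442, 'cx': 314.04738531766617, 'cy': 202.1430001071814, 'world_to_cam': array([[-0.98583461, -0.1665981 , -0.01936977,  0.51538613],
       [ 0.08950958, -0.62027006,  0.77926445, -0.21202331],
       [-0.14183847,  0.76649209,  0.62639582, -1.31824477],
       [ 0.        ,  0.        ,  0.        ,  1.        ]])}
top {'fovy': 53.36527466522546, 'cx': 320.3150702794214, 'cy': 198.29577526837468, 'world_to_cam': array([[ 0.01650492, -0.99985982, -0.00281668, -0.01479647],
       [ 0.98534789,  0.01578696,  0.16982432, -0.55845981],
       [-0.16975604, -0.00557834,  0.98547033, -1.17915224],
       [ 0.        ,  0.        ,  0.        ,  1.        ]])}
```

View pics/top0.png

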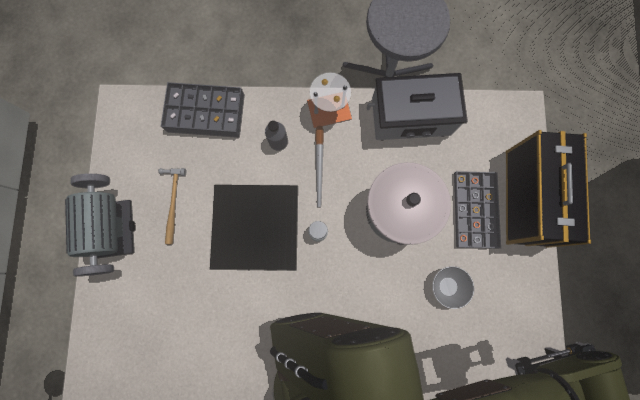

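View pics/side0.png

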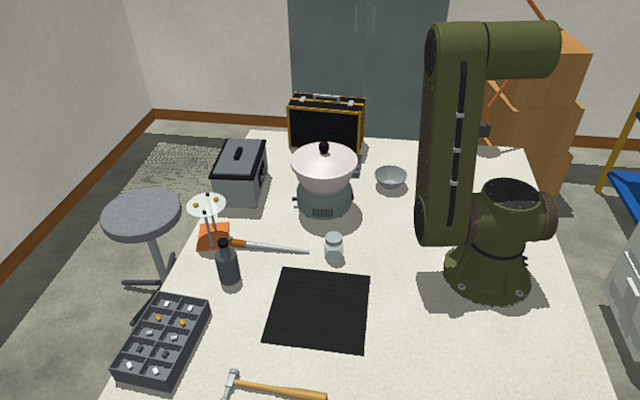

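The top view shows the knob at about (413,199) and the mat's corners at about (214,185), (298,185), (298,270) and (210,269). In the side view the knob is at about (323,147). I'll enlarge these areas.

```bash
cat > h.py <<'E'
import numpy as np,cv2
from station import ctrl
def ray(c,u,v):
    f=c["frame"].shape[0]/2/np.tan(np.radians(c["fovy"])/2)
    d=np.array([(u-c["cx"])/f,-(v-c["cy"])/f,-1]);W=c["world_to_cam"];R=W[:3,:3]
    return -R.T@W[:3,3],R.T@d
def onz(c,u,v,z):
    o,d=ray(c,u,v);return o+d*(z-o[2])/d[2]
def proj(c,p):
    f=c["frame"].shape[0]/2/np.tan(np.radians(c["fovy"])/2)
    q=c["world_to_cam"]@np.r_[p,1];return c["cx"]+f*q[0]/-q[2],c["cy"]-f*q[1]/-q[2]
def tri(c1,p1,c2,p2):
    A=np.zeros((3,3));b=np.zeros(3)
    for c,p in((c1,p1),(c2,p2)):
        o,d=ray(c,*p);d=d/np.linalg.norm(d);M=np.eye(3)-np.outer(d,d);A+=M;b+=M@o
    return np.linalg.solve(A,b)
E
python3 - <<'E'
from h import *
t=ctrl.camera("top");s=ctrl.camera("side")
def crop(c,x,y,w,h,k):return cv2.resize(c["frame"][y:y+h,x:x+w],None,fx=k,fy=k,interpolation=cv2.INTER_CUBIC)
a=crop(t,363,155,100,100,4);b=crop(s,283,130,80,80,5);
b2=crop(s,260,262,120,100,4)[:400,:400]
cc=crop(t,205,178,100,100,4)
cv2.imwrite("pics/m1.png",np.vstack([np.hstack([a,cc])]))
cv2.imwrite("pics/m2.png",b)
m=[onz(t,*p,.004) for p in((214.5,185),(298,185),(298,270),(210.5,269.5))];print(np.round(m,3),np.mean(m,0))
print(onz(t,413,199,.255),tri(t,(413,199),s,(323,147)))
for p,q in(((413,199),.248),):print(proj(s,onz(t,*p,q)))
E
```

```text
[[0.604 0.335 0.004]
 [0.608 0.067 0.004]
 [0.34  0.06  0.004]
 [0.337 0.331 0.004]] [0.47217883 0.19843505 0.004     ]
[ 0.52489105 -0.24342189  0.255     ] [ 0.52822969 -0.24553091  0.24570957]
(np.float64(324.1318570107764), np.float64(146.61468022372176))
```

View pics/m1.png

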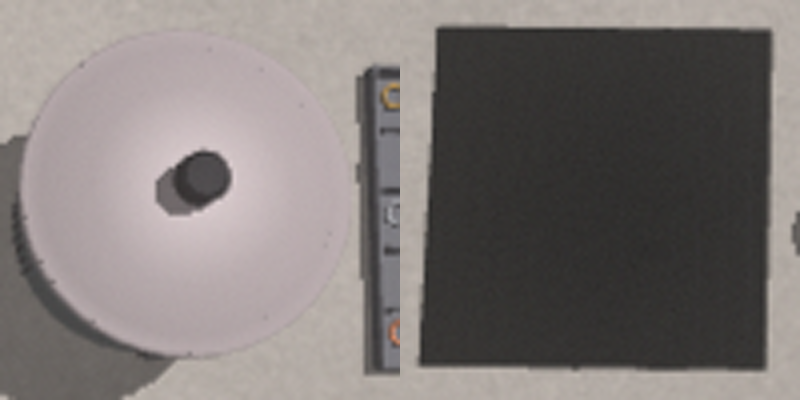

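View pics/m2.png

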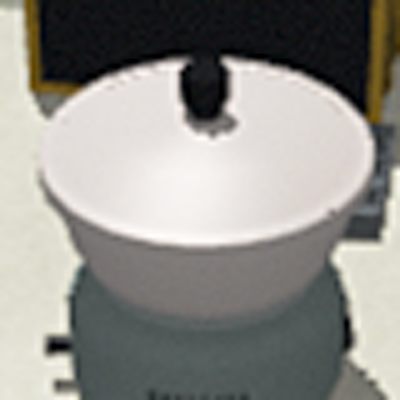

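The crops put the knob's top centre at about (413.7,198) in the top view and its middle at about (324,148) in the side view. The lid's outline is centred at about (409.2,203). The mat's corners are (214.2,184.7), (298,185.5), (296.7,270.5) and (209.7,269.2).

```bash
python3 - <<'E'
from h import *
t=ctrl.camera("top");s=ctrl.camera("side")
m=np.array([onz(t,*p,.004) for p in((214.1,184.7),(298,185.4),(296.7,270.2),(209.6,269.2))]);print(np.round(m,4).tolist(),m.mean(0))
print("sides",[np.linalg.norm(m[i]-m[i-1]) for i in range(4)])
print(onz(t,413.7,198,.260),onz(t,409.2,203.1,.187),tri(t,(413.5,198.5),s,(324.2,148)))
print("side-lid skirt",onz(s,283+208/5,130+155/5,.187))
for n,p in(("jar",(317,232)),):print(n,onz(t,*p,.085))
o=ctrl.get_obs();print(o["time_s"])
E
```

```text
[[0.6051, 0.3368, 0.004], [0.6071, 0.0669, 0.004], [0.3389, 0.064, 0.004], [0.3375, 0.3342, 0.004]] [0.47214    0.20047946 0.004     ]
sides [np.float64(0.2675437459510405), np.float64(0.2698944066357135), np.float64(0.26813413965534655), np.float64(0.2702581784777216)]
[ 0.52662676 -0.24410584  0.26      ] [ 0.52525181 -0.24850205  0.187     ] [ 0.52749562 -0.24796901  0.24107396]
side-lid skirt [ 0.52604387 -0.2530746   0.187     ]
jar [0.45134144 0.00217696 0.085     ]
0.3
```

Call:
play_rows([
  [[0,0,-4,0,0,0,1],[0,0,-8,0,0,0,1],[-1.2,-3,-10,0,0,0,1],[-17.8,-44.7,-10,0,0,0,1],[-17.8,-44.7,-10,0,0,0,1],[-17.8,-44.7,-10,0,0,0,1],[-17.8,-44.7,-10,0,0,0,1],[-17.8,-44.7,-10,0,0,0,1],[-17.8,-44.7,-10,0,0,0,1],[-17.8,-44.7,-10,0,0,0,1],[-17.8,-44.7,-10,0,0,0,1],[-17.8,-44.7,-10,0,0,0,1],[-17.8,-44.7,-10,0,0,0,1],[-17.8,-44.7,-10,0,0,0,1],[-17.8,-44.7,-10,0,0,0,1],[-17.8,-44.7,-10,0,0,0,1],[-17.8,-44.7,-10,0,0,0,1],[-17.8,-44.7,-10,0,0,0,1],[-17.8,-44.7,-10,0,0,0,1]],
])

```text
time_s: 1.88
ee_pos: [0.5258, -0.2476, 0.3057]
eef_rot: [-3.141, 0.0, -1.317]
force: [0.9, 0.9, -0.4]
grip_width: 0.0941
```

Call:
play_rows([
  [[0,0,2,0,0,0,1],[0,0,4,0,0,0,1],[0,0,5.5,0,0,0,1],[0,0,6.5,0,0,0,1],[0,0,7.3,0,0,0,1],[0,0,7.3,0,0,0,1],[0,0,7.3,0,0,0,0],[0,0,7.3,0,0,0,0],[0,0,7.3,0,0,0,0],[0,0,7.3,0,0,0,0],[0,0,7.3,0,0,0,0],[0,0,7.3,0,0,0,0],[0,0,7.3,0,0,0,0],[0,0,7.3,0,0,0,0],[0,0,7.3,0,0,0,0]],
], force=30)

```text
time_s: 3.13
ee_pos: [0.5258, -0.2476, 0.2327]
eef_rot: [-3.141, 0.0, -1.317]
force: [-0.0, 0.6, 0.0]
grip_width: 0.0373
```

Call:
play_rows([
  [[0,0,0,0,0,0,0],[0,0,0,0,0,0,0],[0,0,0,0,0,0,0],[0,0,0,0,0,0,0],[0,0,-0.5,0,0,0,0],[0,0,-1,0,0,0,0],[0,0,-2,0,0,0,0],[0,0,-3,0,0,0,0],[0,0,-4,0,0,0,0],[0,0,-5,0,0,0,0],[0,0,-5,0,0,0,0],[0,0,-5,0,0,0,0]],
])

```text
time_s: 4.13
ee_pos: [0.526, -0.2477, 0.2833]
eef_rot: [-3.14, -0.001, -1.317]
force: [-1.1, -0.8, -3.5]
grip_width: 0.0333
```

```bash
python3 - <<'E'
from h import *
t=ctrl.camera("top");s=ctrl.camera("side")
cv2.imwrite("pics/l1.png",np.vstack([cv2.resize(t["frame"][130:290,300:500],(400,320)),cv2.resize(s["frame"][60:220,220:420],(400,320))])[:600])
o=ctrl.get_obs();print(o["ee_pos"],o["eef_rot"],o["force"],o["moment"],o["grip_width"],o["qpos"])
d=np.array([.4721,.2005,0])-o["ee_pos"];y=o["eef_rot"][2];print("tool x,y",d[0]*np.cos(y)+d[1]*np.sin(y),d[0]*np.sin(y)-d[1]*np.cos(y))
E
```

```text
[ 0.52569858 -0.24753533  0.28214416] [ 3.14126625e+00  5.87658679e-04 -1.31647917e+00] [ 0.24410334  0.04670305 -3.15257408] [0.01090183 0.04303121 0.02273447] 0.03352013442681445 [-5.03197144e-01  3.26920512e-01  1.30949043e+00  2.03113600e-04
  1.50582265e+00  8.13268682e-01]
tool x,y -0.4471089936053685 -0.060844186951038944
```

View pics/l1.png

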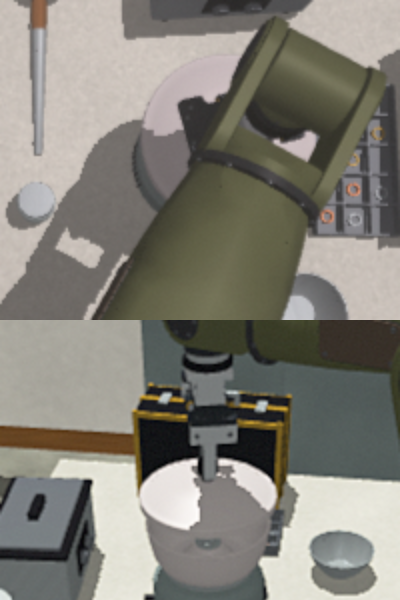

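The lid came up level: its weight reads 3.2 N, and the side view shows it clear above the bowl. I'm carrying it to the mat.

Call:
play_rows([
  [[-1,-0.1,-1,0,0,0,0],[-3,-0.4,-1,0,0,0,0],[-6,-0.8,-1,0,0,0,0],[-9,-1.2,-1,0,0,0,0],[-12,-1.6,-1,0,0,0,0],[-15,-2,-1,0,0,0,0],[-18,-2.4,-1,0,0,0,0],[-21,-2.8,-1,0,0,0,0],[-24,-3.3,-1,0,0,0,0],[-27,-3.7,-1,0,0,0,0],[-30,-4.1,-1,0,0,0,0],[-33,-4.5,-1,0,0,0,0],[-36,-4.9,-1,0,0,0,0],[-39,-5.3,-1,0,0,0,0],[-41.5,-5.7,-1,0,0,0,0],[-43.5,-5.9,-1,0,0,0,0],[-44.7,-6.1,-1,0,0,0,0],[-44.7,-6.1,-1,0,0,0,0],[-44.7,-6.1,-1,0,0,0,0]],
])

```text
time_s: 5.82
ee_pos: [0.4721, 0.2005, 0.2925]
eef_rot: [3.141, 0.0, -1.316]
force: [-1.1, -0.1, -4.7]
grip_width: 0.0335
```

```bash
python3 - <<'E'
from h import *
s=ctrl.camera("side");cv2.imwrite("pics/c1.png",cv2.resize(s["frame"][150:390,200:440],(600,600)))
o=ctrl.get_obs();print(o["ee_pos"],o["eef_rot"],o["force"],o["moment"],o["grip_width"],o["qpos"])
E
```

```text
[0.47227092 0.19991872 0.29250049] [ 3.14117501e+00  3.62974813e-04 -1.31660292e+00] [ 1.63369806  0.59204557 -2.6638912 ] [-0.05148377  0.00669857  0.02940914] 0.0335637979925747 [3.28805757e-01 1.63029150e-01 1.48801268e+00 3.94354314e-04
 1.49094026e+00 1.64537707e+00]
```

View pics/c1.png

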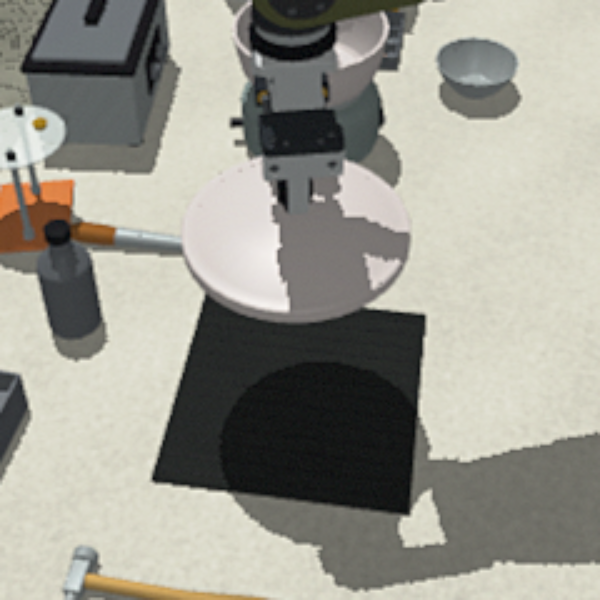

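The lid hangs level over the mat, in the crop at about (297,240). I'm lowering it.

Call:
play_rows([
  [[0,0,1,0,0,0,0],[0,0,3,0,0,0,0],[0,0,6,0,0,0,0],[0,0,9,0,0,0,0],[0,0,12,0,0,0,0],[0,0,15,0,0,0,0],[0,0,17.5,0,0,0,0],[0,0,19.5,0,0,0,0],[0,0,21,0,0,0,0],[0,0,22,0,0,0,0],[0,0,22.6,0,0,0,0],[0,0,23,0,0,0,0],[0,0,23.2,0,0,0,0],[0,0,23.2,0,0,0,0],[0,0,23.2,0,0,0,0]],
])

```text
time_s: 7.12
ee_pos: [0.4725, 0.2001, 0.0611]
eef_rot: [-3.141, 0.0, -1.317]
force: [-1.1, 0.5, -2.7]
grip_width: 0.0333
```

```bash
python3 - <<'E'
from h import *
s=ctrl.camera("side");t=ctrl.camera("top")
o=ctrl.get_obs();print(o["ee_pos"],o["eef_rot"],o["force"],o["moment"],o["grip_width"])
E
```

```text
[0.47244802 0.20009414 0.06108857] [-3.14097391e+00  4.20031448e-04 -1.31649504e+00] [-0.98522319 -0.08611055 -3.35996925] [ 0.02748917  0.00516686 -0.02561399] 0.033109740396435126
```

Call:
play_rows([
  [[0,0,0.3,0,0,0,0],[0,0,0.5,0,0,0,0],[0,0,0.6,0,0,0,0],[0,0,0.7,0,0,0,0],[0,0,0.75,0,0,0,0],[0,0,0.8,0,0,0,0],[0,0,0.85,0,0,0,0],[0,0,0.85,0,0,0,0]],
])

```text
time_s: 7.88
ee_pos: [0.4724, 0.2001, 0.0525]
eef_rot: [-3.141, 0.0, -1.317]
force: [-0.4, 0.1, -2.9]
grip_width: 0.0335
```

Call:
play_rows([
  [[0,0,0.05,0,0,0,0],[0,0,0.08,0,0,0,0],[0,0,0.1,0,0,0,0],[0,0,0.1,0,0,0,0]],
])

```text
time_s: 8.22
ee_pos: [0.4725, 0.2001, 0.0517]
eef_rot: [-3.141, 0.0, -1.317]
force: [-2.5, -0.7, 1.1]
grip_width: 0.0332
```

The lid is resting on the mat: the force went from -3 to +1 N at the expected height. I'm letting go and rising.

Call:
play_rows([
  [[0,0,0,0,0,0,0.6],[0,0,0,0,0,0,1],[0,0,0,0,0,0,1],[0,0,0,0,0,0,1],[0,0,0,0,0,0,1],[0,0,0,0,0,0,1],[0,0,-1,0,0,0,1],[0,0,-3,0,0,0,1],[0,0,-6,0,0,0,1],[0,0,-10,0,0,0,1],[0,0,-14,0,0,0,1],[0,0,-18,0,0,0,1],[0,0,-22,0,0,0,1],[0,0,-25,0,0,0,1],[0,0,-25,0,0,0,1],[0,0,-25,0,0,0,1]],
])

```text
time_s: 9.55
ee_pos: [0.4725, 0.2001, 0.3036]
eef_rot: [-3.138, 0.001, -1.316]
force: [0.2, 0.2, 0.1]
grip_width: 0.0935
```

```bash
python3 - <<'E'
from h import *
s=ctrl.camera("side");t=ctrl.camera("top")
k=cv2.resize(s["frame"][230:370,240:400],(640,560),interpolation=cv2.INTER_CUBIC)
k[:,:]=k
cv2.imwrite("pics/d_t.png",t["frame"])
g=lambda c,x,y:cv2.resize(c["frame"][y:y+100,x:x+100],(400,400),interpolation=cv2.INTER_CUBIC)
cv2.imwrite("pics/d1.png",np.hstack([g(t,360,155),cv2.resize(s["frame"][120:220,270:370],(400,400),interpolation=cv2.INTER_CUBIC)]))
cv2.imwrite("pics/d2.png",np.hstack([g(t,205,178),g(s,265,255)]))
o=ctrl.get_obs();print(o["ee_pos"],o["eef_rot"],o["force"],o["qpos"])
E
```

```text
[0.47190229 0.19980659 0.30093222] [ 3.14083298e+00  3.02028274e-04 -1.31648539e+00] [0.03715564 0.31229406 0.09049481] [3.28849739e-01 1.59145142e-01 1.47347929e+00 3.58430842e-04
 1.50970330e+00 1.64531300e+00]
```

View pics/d1.png

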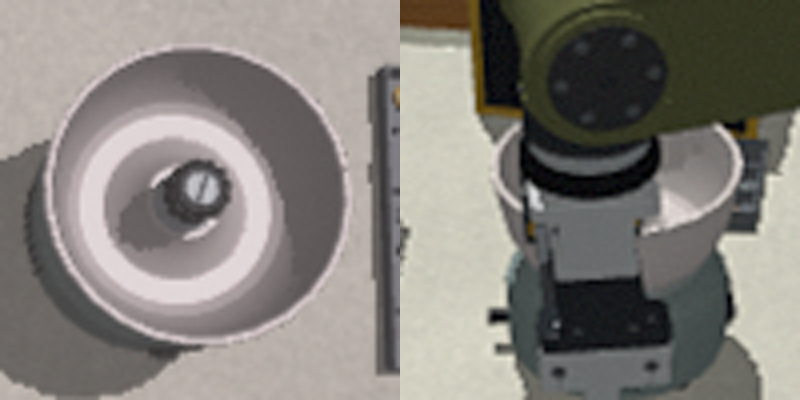

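View pics/d2.png

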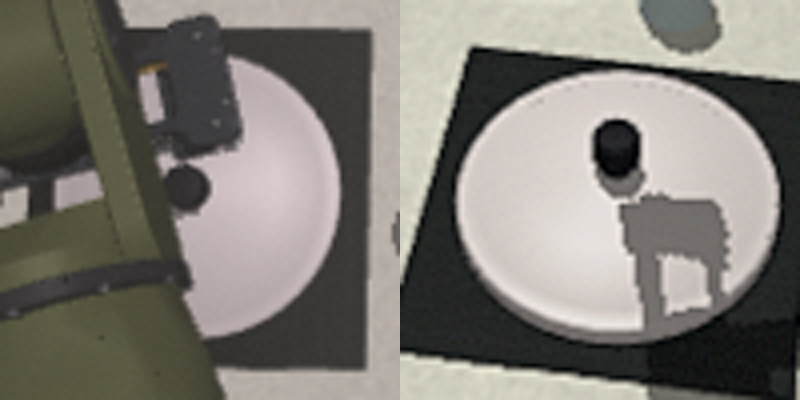

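The lid lies knob up on the mat, clear of every mat edge. In the top crop the screw head's top is at about (200,188), which is pixel (409.6,201.6). The rim's centre is at about (197.5,196), which is pixel (409,203.6).

```bash
python3 - <<'E'
from h import *
t=ctrl.camera("top");o=ctrl.get_obs()
a=onz(t,409.6,201.6,.205);b=onz(t,409.0,203.6,.195);print(a,b)
print("lidknob",onz(t,205+187/4-.4,178+186/4-.4,.079))
m=(a+b)/2;d=m-o["ee_pos"];y=o["eef_rot"][2];print(m,"tool x,y",d[0]*np.cos(y)+d[1]*np.sin(y),d[0]*np.sin(y)-d[1]*np.cos(y),o["time_s"])
E
```

```text
[ 0.52639362 -0.24568894  0.205     ] [ 0.52256778 -0.24616891  0.195     ]
lidknob [0.47216108 0.19773639 0.079     ]
[ 0.5244807  -0.24592893  0.2       ] tool x,y 0.4446230375679518 0.06120290594601197 9.7
```

Call:
play_rows([
  [[1,0.1,0,0,0,0,1],[4,0.5,0,0,0,0,1],[8,1.1,0,0,0,0,1],[12,1.6,0,0,0,0,1],[16,2.2,0,0,0,0,1],[20,2.7,0,0,0,0,1],[24,3.3,0,0,0,0,1],[28,3.8,0,0,0,0,1],[32,4.4,0,0,0,0,1],[36,4.9,0,0,0,0,1],[40,5.5,0,0,0,0,1],[43,5.9,0,0,0,0,1],[44.6,6.1,0,0,0,0,1],[44.6,6.1,0,0,0,0,1],[44.6,6.1,0,0,0,0,1]],
])

```text
time_s: 10.95
ee_pos: [0.5244, -0.2479, 0.2993]
eef_rot: [3.139, 0.002, -1.318]
force: [0.6, -0.1, -0.6]
grip_width: 0.0941
```

Call:
play_rows([
  [[0,0,2,0,0,0,1],[0,0,5,0,0,0,1],[0,0,8,0,0,0,1],[0,0,10.5,0,0,0,1],[0,0,11.5,0,0,0,1],[0,0,12.1,0,0,0,1],[0,0,12.1,0,0,0,0.46],[0,0,12.1,0,0,0,0.4],[0,0,12.1,0,0,0,0.4],[0,0,12.1,0,0,0,0.4],[0,0,12.1,0,0,0,0.4],[0,0,12.1,0,0,0,0.4],[0,0,12.1,0,0,0,0.4],[0,0,12.1,0,0,0,0.4]],
], force=10)

```text
time_s: 12.12
ee_pos: [0.524, -0.2479, 0.1784]
eef_rot: [3.139, 0.002, -1.318]
force: [0.3, -0.3, -0.0]
grip_width: 0.0439
```

```bash
python3 - <<'E'
from h import *
t=ctrl.camera("top")
for i in range(2):
  ctrl.camera("side");o=ctrl.get_obs();print(o["ee_pos"],o["force"],o["moment"],o["grip_width"],o["qpos"][5])
E
```

```text
[ 0.52395309 -0.24774972  0.17834399] [-0.74273974  0.4929798   1.33397106] [0.18590735 0.10648189 0.00171426] 0.041830298740322264 0.8136678761853561
[ 0.52396676 -0.24775865  0.17835199] [-1.29132036  0.52145551  0.56120808] [ 0.15001324  0.03054756 -0.01533882] 0.04160862038304786 0.8136664449110721
```

Call:
play_rows([
  [[0,0,0,0,0,-0.12,0.3],[0,0,-0.02,0,0,-0.24,0.3],[0,0,-0.03,0,0,-0.36,0.3],[0,0,-0.04,0,0,-0.48,0.3],[0,0,-0.04,0,0,-0.48,0.3],[0,0,-0.04,0,0,-0.48,0.3]],
], force=12)

```text
time_s: 12.77
ee_pos: [0.5245, -0.2488, 0.179]
eef_rot: [3.14, 0.0, -0.837]
force: [4.6, -6.3, -2.3]
grip_width: 0.0418
```

```bash
cat > r.py <<'E'
from h import *
F=[];M=[]
for i in range(3):
  ctrl.camera("side");o=ctrl.get_obs();F.append(o["force"]);M.append(o["moment"])
print(o["time_s"],o["ee_pos"].round(5),o["eef_rot"].round(4),"F",np.mean(F,0).round(2),np.array(F)[:,2].round(1),"M",np.mean(M,0).round(3),o["grip_width"].round(4),o["qpos"][5].round(3))
E
python3 r.py
```

```text
Traceback (most recent call last):
  File "r.py", line 5, in <module>
    print(o["time_s"],o["ee_pos"].round(5),o["eef_rot"].round(4),"F",np.mean(F,0).round(2),np.array(F)[:,2].round(1),"M",np.mean(M,0).round(3),o["grip_width"].round(4),o["qpos"][5].round(3))
                                                                                                                                               ^^^^^^^^^^^^^^^^^^^^^
AttributeError: 'float' object has no attribute 'round'
```

```bash
sed -i 's/o\["grip_width"\].round(4)/round(o["grip_width"],4)/' r.py; python3 r.py
```

```text
13.0667 [ 0.52456 -0.24882  0.17907] [ 3.1398e+00  1.0000e-04 -8.3840e-01] F [ 4.54 -6.99 -2.08] [-1.9 -1.7 -2.6] M [-1.333 -0.887  0.037] 0.0421 0.334
```

Call:
play_rows([
  [[0,0,0,0,0,0,0.55],[0,0,0,0,0,0,0.55],[0.05,-0.29,0,0,0,0,0.55],[0.05,-0.29,0,0,0,0,0.3],[0.05,-0.29,0,0,0,0,0.3],[0.05,-0.29,0,0,0,0,0.3],[0.05,-0.29,0,0,0,0,0.3],[0.05,-0.29,0,0,0,0,0.3]],
])

```text
time_s: 13.73
ee_pos: [0.527, -0.2469, 0.179]
eef_rot: [3.14, 0.001, -0.838]
force: [-1.4, 3.3, 0.1]
grip_width: 0.0416
```

```bash
python3 r.py
```

```text
13.8833 [ 0.52696 -0.24692  0.17896] [ 3.1399e+00  9.0000e-04 -8.3830e-01] F [-0.99  4.41  0.51] [0.3 0.1 1.1] M [ 0.814  0.161 -0.029] 0.0417 0.338
```

Call:
play_rows([
  [[-0.01,0.03,0,0,0,-0.1,0.3],[-0.01,0.03,-0.01,0,0,-0.2,0.3],[-0.01,0.03,-0.01,0,0,-0.2,0.3],[-0.01,0.03,0,0,0,-0.2,0.3],[-0.01,0.03,0,0,0,-0.2,0.3]],
])

```text
time_s: 14.3
ee_pos: [0.5269, -0.2469, 0.1791]
eef_rot: [3.141, 0.001, -0.642]
force: [0.7, 5.4, 1.4]
grip_width: 0.0416
```

```bash
python3 r.py
```

```text
14.45 [ 0.52686 -0.24689  0.17906] [ 3.1405e+00  9.0000e-04 -6.4170e-01] F [0.67 4.94 1.17] [1.9 0.6 1. ] M [ 0.923 -0.274  0.045] 0.0417 0.141
```

Call:
play_rows([
  [[-0.02,-0.02,0.02,0,0,0,0.3],[-0.02,-0.02,0.04,0,0,0,0.3],[-0.02,-0.02,0.04,0,0,0,0.3]],
])

```text
time_s: 14.7
ee_pos: [0.5269, -0.2468, 0.179]
eef_rot: [3.14, 0.0, -0.643]
force: [-0.4, 2.5, 3.6]
grip_width: 0.0416
```

```bash
python3 r.py
```

```text
14.85 [ 0.52689 -0.24678  0.17893] [ 3.1405e+00  3.0000e-04 -6.4250e-01] F [-0.04  2.07  3.9 ] [4.2 3.9 3.6] M [ 0.329 -0.054  0.01 ] 0.0418 0.142
```

Call:
play_rows([
  [[-0.01,0,0.03,0,0,-0.06,0.3],[-0.01,0,0.02,0,0,-0.12,0.3],[-0.01,0,0.02,0,0,-0.12,0.3]],
])

```text
time_s: 15.1
ee_pos: [0.5269, -0.2468, 0.179]
eef_rot: [3.141, 0.0, -0.52]
force: [-1.0, 3.0, 5.5]
grip_width: 0.0414
```

```bash
python3 r.py
```

```text
15.25 [ 0.52688 -0.2468   0.17897] [ 3.1405  0.     -0.525 ] F [-0.77  2.53  5.31] [6.  5.  4.9] M [0.463 0.049 0.068] 0.0417 0.025
```

Call:
play_rows([
  [[-0.01,0,0.02,0,0,-0.06,0.3],[-0.01,0,0.01,0,0,-0.12,0.3],[-0.01,0,0.01,0,0,-0.12,0.3]],
])

```text
time_s: 15.5
ee_pos: [0.5268, -0.2468, 0.1791]
eef_rot: [3.14, -0.0, -0.404]
force: [-0.9, 2.4, 4.5]
grip_width: 0.042
```

```bash
python3 r.py
```

```text
15.65 [ 0.52685 -0.24679  0.17909] [ 3.1405e+00 -2.0000e-04 -4.0850e-01] F [-0.1   2.51  5.03] [4.8 5.  5.3] M [0.497 0.066 0.058] 0.0416 -0.092
```

Call:
play_rows([
  [[-0.01,0,0.02,0,0,-0.06,0.3],[-0.01,0,0.01,0,0,-0.12,0.3],[-0.01,0,0.01,0,0,-0.12,0.3]],
])

```text
time_s: 15.9
ee_pos: [0.5268, -0.2467, 0.1792]
eef_rot: [3.14, -0.0, -0.289]
force: [-0.8, 3.3, 4.5]
grip_width: 0.0419
```

```bash
python3 r.py
```

```text
16.05 [ 0.5268  -0.24678  0.17917] [ 3.1404e+00 -3.0000e-04 -2.9270e-01] F [0.27 2.16 5.45] [6.2 5.5 4.7] M [0.459 0.055 0.092] 0.0419 -0.208
```

Call:
play_rows([
  [[-0.01,0,0.02,0,0,-0.06,0.3],[-0.01,0,0.01,0,0,-0.12,0.3],[-0.01,0,0.01,0,0,-0.12,0.3],[-0.01,0,0.01,0,0,-0.12,0.3]],
])

```text
time_s: 16.38
ee_pos: [0.5268, -0.2468, 0.1792]
eef_rot: [3.14, -0.0, -0.177]
force: [0.3, 2.9, 5.1]
grip_width: 0.0415
```

Call:
play_rows([
  [[-0.01,0,0.02,0,0,-0.06,0.3],[-0.01,0,0.01,0,0,-0.12,0.3],[-0.01,0,0.01,0,0,-0.12,0.3],[-0.01,0,0.01,0,0,-0.12,0.3]],
])

```text
time_s: 16.72
ee_pos: [0.5267, -0.2468, 0.1791]
eef_rot: [3.14, -0.0, -0.062]
force: [0.9, 1.7, 4.2]
grip_width: 0.0419
```

Call:
play_rows([
  [[-0.01,0,0.02,0,0,-0.06,0.3],[-0.01,0,0.01,0,0,-0.12,0.3],[-0.01,0,0.01,0,0,-0.12,0.3],[-0.01,0,0.01,0,0,-0.12,0.3]],
])

```text
time_s: 17.05
ee_pos: [0.5267, -0.2468, 0.1789]
eef_rot: [3.14, -0.0, 0.054]
force: [2.4, 1.7, 2.2]
grip_width: 0.0415
```

```bash
python3 r.py
```

```text
17.2 [ 0.52666 -0.24676  0.17894] [ 3.1402e+00 -2.0000e-04  5.5500e-02] F [1.69 2.06 1.15] [1.2 2.  0.3] M [ 0.303 -0.408  0.038] 0.0413 -0.556
```

Call:
play_rows([
  [[0,0,0.03,0,0,0,0.3],[0,0,0.06,0,0,0,0.3],[0,0,0.06,0,0,0,0.3]],
])

```text
time_s: 17.45
ee_pos: [0.5267, -0.2467, 0.1784]
eef_rot: [3.14, -0.0, 0.055]
force: [1.5, 1.9, 2.6]
grip_width: 0.0414
```

```bash
python3 r.py
```

```text
17.6 [ 0.52666 -0.24673  0.17828] [ 3.1402e+00 -2.0000e-04  5.5300e-02] F [1.54 2.78 2.16] [1.9 2.6 2. ] M [ 0.415 -0.408  0.026] 0.0417 -0.556
```

Call:
play_rows([
  [[0,0,0.05,0,0,0,0.3],[0,0,0.1,0,0,0,0.3],[0,0,0.15,0,0,0,0.3],[0,0,0.15,0,0,0,0.3],[0,0,0.15,0,0,0,0.3]],
])

```text
time_s: 18.02
ee_pos: [0.5266, -0.2467, 0.1761]
eef_rot: [3.14, 0.0, 0.055]
force: [5.1, 0.5, -5.4]
grip_width: 0.0417
```

```bash
python3 r.py
```

```text
18.1667 [ 0.52661 -0.24672  0.17607] [3.1406e+00 4.0000e-04 5.5200e-02] F [ 5.38  0.12 -6.88] [-6.  -7.1 -7.5] M [-0.022 -1.044 -0.002] 0.0419 -0.556
```

Pushing down, the screw gave way and now pulls the tool down (force -6.9 N), so it has reached the drop. I'm letting go so that it sinks fully.

Call:
play_rows([
  [[0,0,0,0,0,0,0.55],[0,0,0,0,0,0,0.55],[0,0,0,0,0,0,0.55],[0,0,0.1,0,0,0,0.55],[0,0,0.25,0,0,0,0.55],[0,0,0.25,0,0,0,0.55],[0,0,0.25,0,0,0,0.55]],
])

```text
time_s: 18.75
ee_pos: [0.5265, -0.2467, 0.1735]
eef_rot: [3.141, 0.001, 0.055]
force: [-0.5, -0.1, 0.6]
grip_width: 0.0517
```

```bash
python3 r.py; python3 - <<'E'
from h import *
s=ctrl.camera("side")
u,v=map(int,proj(s,[.5267,-.247,.19]));print(u,v,[proj(s,[.5267,-.247,z]) for z in(.155,.2005,.206)])
cv2.imwrite("pics/s1.png",cv2.resize(s["frame"][v-25:v+25,u-30:u+30],(720,600),interpolation=cv2.INTER_CUBIC))
E
```

```text
18.9 [ 0.52661 -0.24675  0.17363] [3.1406e+00 3.0000e-04 5.5200e-02] F [ 0.09 -0.13  0.35] [ 0.2  1.1 -0.3] M [-0.051 -0.116 -0.009] 0.0519 -0.556
324 161 [(np.float64(324.18292305293903), np.float64(169.89493375610803)), (np.float64(324.11566498231576), np.float64(158.5799658063924)), (np.float64(324.1073561637696), np.float64(157.18215563017733))]
```

View pics/s1.png

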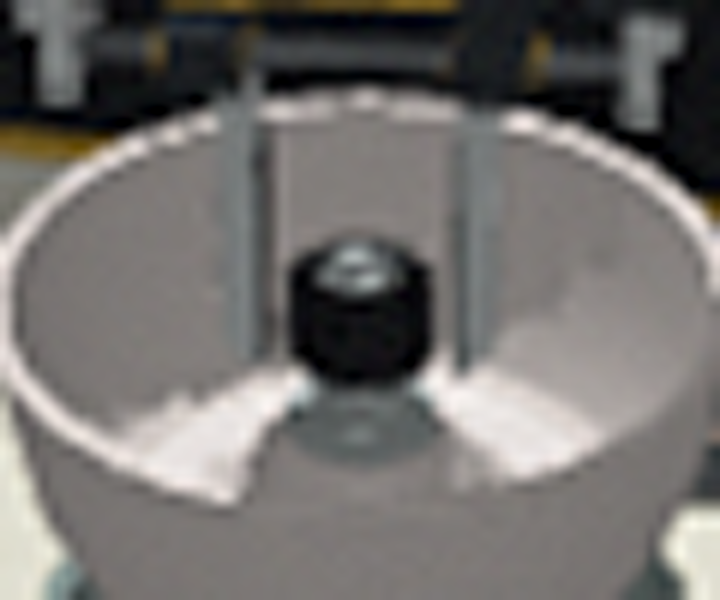

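The head sits centred between the open fingers. Its disc is at crop row about 268, its back top edge at 235 and its front lower edge at 385. I'll fit the lift from these rows.

```bash
python3 - <<'E'
from h import *
s=ctrl.camera("side");W=s["world_to_cam"];o=-W[:3,:3].T@W[:3,3]
a=np.array([.5267,-.247,0]);d=o-a;d[2]=0;d/=np.linalg.norm(d)
for L in(.0137,.0195):
    r=[proj(s,a+d*k+[0,0,z+L])[1] for k,z in((-.021,.187),(.021,.159),(0,.187))]
    print(L,[(v-136+.5)*12 for v in r])
# head reference: bush top front edge, rim
print([(proj(s,a+d*k+[0,0,z])[1]-136+.5)*12 for k,z in((.0265,.155),(.0225,.155),(.099,.195),(-.104,.195))])
E
```

```text
0.0137 [np.float64(235.10387743912713), np.float64(403.1652413218626), np.float64(276.351026398748)]
0.0195 [np.float64(217.504941116812), np.float64(385.80242288731404), np.float64(258.65703921504655)]
[np.float64(467.00996786394103), np.float64(458.7203046781008), np.float64(501.7140385614232), np.float64(97.51759286667732)]
```

Call:
play_rows([
  [[0,0,0,0,0,0,0.3],[0,0,0,0,0,0,0.3],[0,0,0,0,0,0,0.3],[0,0,0,0,0,0,0.3],[0,0,0,0,0,0,0.3],[0,0,-0.05,0,0,0,0.3],[0,0,-0.1,0,0,0,0.3],[0,0,-0.15,0,0,0,0.3],[0,0,-0.15,0,0,0,0.3]],
])

```text
time_s: 19.75
ee_pos: [0.5267, -0.2467, 0.1752]
eef_rot: [3.141, 0.0, 0.055]
force: [2.6, 0.5, -2.0]
grip_width: 0.0418
```

```bash
python3 r.py
```

```text
19.9 [ 0.52666 -0.2467   0.17508] [3.1406e+00 3.0000e-04 5.5200e-02] F [ 2.09 -0.71 -2.72] [-2.3 -2.9 -3. ] M [-0.111 -0.5    0.007] 0.0416 -0.555
```

Call:
play_rows([
  [[0,0,-0.05,0,0,0,0.3],[0,0,-0.1,0,0,0,0.3],[0,0,-0.1,0,0,0,0.3],[0,0,-0.1,0,0,0,0.3]],
])

```text
time_s: 20.23
ee_pos: [0.5266, -0.2467, 0.1759]
eef_rot: [3.141, 0.0, 0.055]
force: [3.3, -1.2, -5.9]
grip_width: 0.0416
```

```bash
python3 r.py
```

```text
20.3833 [ 0.52663 -0.2467   0.1759 ] [3.1407e+00 5.0000e-04 5.5200e-02] F [ 3.51 -1.16 -6.5 ] [-6.3 -5.6 -7.6] M [-0.236 -0.765 -0.004] 0.0418 -0.556
```

The pull grew to -6.5 N after the axial play was taken up, so the thread has caught. I'm going back down to the resting height and turning forward.

Call:
play_rows([
  [[0,0,0.1,0,0,0,0.3],[0,0,0.21,0,0,0,0.3],[0,0,0.21,0,0,0,0.3],[0,0,0.22,0,0,0.12,0.3],[0,0,0.23,0,0,0.24,0.3],[0,0,0.25,0,0,0.36,0.3],[0,0,0.26,0,0,0.48,0.3],[0,0,0.27,0,0,0.6,0.3],[0,0,0.28,0,0,0.72,0.3],[0,0,0.29,0,0,0.84,0.3],[0,0,0.3,0,0,0.96,0.3],[0,0,0.31,0,0,1.08,0.3],[0,0,0.33,0,0,1.2,0.3],[0,0,0.33,0,0,1.2,0.3],[0,0,0.33,0,0,1.2,0.3]],
], force=20)

```text
time_s: 21.63
ee_pos: [0.5269, -0.2469, 0.1729]
eef_rot: [3.141, -0.002, -1.141]
force: [4.6, -2.8, -2.2]
grip_width: 0.0416
```

```bash
python3 r.py
```

```text
21.7833 [ 0.52691 -0.2469   0.17285] [ 3.1414e+00 -1.5000e-03 -1.1398e+00] F [ 4.73 -2.04 -2.53] [-2.7 -1.9 -3. ] M [-0.401 -0.877 -0.038] 0.0417 0.64
```

Call:
play_rows([
  [[0,0,0.02,0,0,0.12,0.3],[0,0,0.04,0,0,0.24,0.3],[0,0,0.05,0,0,0.36,0.3],[0,0,0.06,0,0,0.48,0.3],[0,0,0.07,0,0,0.6,0.3],[0,0,0.08,0,0,0.72,0.3],[0,0,0.1,0,0,0.84,0.3],[0,0,0.11,0,0,0.96,0.3],[0,0,0.12,0,0,1.08,0.3],[0,0,0.13,0,0,1.2,0.3],[0,0,0.14,0,0,1.32,0.3],[0,0,0.15,0,0,1.44,0.3],[0,0,0.16,0,0,1.56,0.3],[0,0,0.18,0,0,1.7,0.3],[0,0,0.18,0,0,1.7,0.3],[0,0,0.18,0,0,1.7,0.3]],
])

```text
time_s: 23.12
ee_pos: [0.5268, -0.2473, 0.1712]
eef_rot: [-3.139, -0.0, -2.835]
force: [1.3, -5.1, -2.7]
grip_width: 0.0416
```

```bash
python3 r.py
```

```text
23.2667 [ 0.5268  -0.24727  0.17119] [-3.1394e+00 -2.0000e-04 -2.8335e+00] F [ 0.73 -5.45 -2.48] [-2.9 -2.5 -2.1] M [-0.826 -0.216 -0.041] 0.0413 2.333
```

Call:
play_rows([
  [[0,0,0,0,0,0,0.6],[0,0,0,0,0,0,0.6],[0,0,0,0,0,0,0.6],[0,0,0,0,0,0,0.6],[0,0,0,0,0,-0.12,0.6],[0,0,0,0,0,-0.24,0.6],[0,0,0,0,0,-0.36,0.6],[0,0,0,0,0,-0.48,0.6],[0,0,0,0,0,-0.6,0.6],[0,0,0,0,0,-0.72,0.6],[0,0,0,0,0,-0.84,0.6],[0,0,0,0,0,-0.96,0.6],[0,0,0,0,0,-1.08,0.6],[0,0,0,0,0,-1.2,0.6],[0,0,0,0,0,-1.32,0.6],[0,0,0,0,0,-1.44,0.6],[0,0,0,0,0,-1.56,0.6],[0,0,0,0,0,-1.68,0.6],[0,0,0,0,0,-1.68,0.6]],
])

```text
time_s: 24.85
ee_pos: [0.5268, -0.2471, 0.1712]
eef_rot: [3.141, -0.002, -1.147]
force: [-0.2, -0.2, -0.1]
grip_width: 0.0563
```

Call:
play_rows([
  [[0,0,0,0,0,-0.12,0.6],[0,0,0,0,0,-0.24,0.6],[0,0,0,0,0,-0.36,0.6],[0,0,0,0,0,-0.48,0.6],[0,0,0,0,0,-0.6,0.6],[0,0,0,0,0,-0.72,0.6],[0,0,0,0,0,-0.84,0.6],[0,0,0,0,0,-0.96,0.6],[0,0,0,0,0,-1.08,0.6],[0,0,0,0,0,-1.2,0.6],[0,0,0,0,0,-1.32,0.6],[0,0,0,0,0,-1.44,0.6],[0,0,0,0,0,-1.56,0.6],[0,0,0,0,0,-1.66,0.6],[0,0,0,0,0,-1.66,0.6],[0,0,0,0,0,-1.66,0.6]],
])

```text
time_s: 26.18
ee_pos: [0.5268, -0.2471, 0.1713]
eef_rot: [3.14, 0.001, 0.508]
force: [0.3, 0.3, -0.3]
grip_width: 0.0562
```

```bash
python3 r.py
```

```text
26.3333 [ 0.52678 -0.2471   0.17123] [3.1397e+00 6.0000e-04 5.0980e-01] F [ 0.26 -0.1   0.15] [ 0.2  0.7 -0.5] M [-0.006 -0.094 -0.005] 0.0566 -1.01
```

Call:
play_rows([
  [[0,0,0,0,0,0,0.3],[0,0,0,0,0,0,0.3],[0,0,0,0,0,0,0.3],[0,0,0,0,0,0,0.3],[0,0,0,0,0,0,0.3],[0,0,0.01,0,0,0.12,0.3],[0,0,0.02,0,0,0.24,0.3],[0,0,0.03,0,0,0.36,0.3],[0,0,0.05,0,0,0.48,0.3],[0,0,0.06,0,0,0.6,0.3],[0,0,0.07,0,0,0.72,0.3],[0,0,0.08,0,0,0.84,0.3],[0,0,0.09,0,0,0.96,0.3],[0,0,0.1,0,0,1.08,0.3],[0,0,0.11,0,0,1.2,0.3],[0,0,0.13,0,0,1.32,0.3],[0,0,0.14,0,0,1.44,0.3],[0,0,0.15,0,0,1.56,0.3],[0,0,0.15,0,0,1.6,0.3],[0,0,0.15,0,0,1.6,0.3]],
])

```text
time_s: 28.0
ee_pos: [0.5267, -0.2471, 0.1697]
eef_rot: [3.141, -0.002, -1.092]
force: [-1.9, 0.6, 0.3]
grip_width: 0.0416
```

```bash
python3 r.py
```

```text
28.15 [ 0.5267  -0.24708  0.16969] [ 3.1409e+00 -1.6000e-03 -1.0884e+00] F [-1.21 -0.15  0.89] [0.3 1.  1.4] M [ 0.061  0.295 -0.056] 0.0418 0.588
```

Call:
play_rows([
  [[0,0,0.01,0,0,0.12,0.3],[0,0,0.02,0,0,0.24,0.3],[0,0,0.03,0,0,0.36,0.3],[0,0,0.05,0,0,0.48,0.3],[0,0,0.06,0,0,0.6,0.3],[0,0,0.07,0,0,0.72,0.3],[0,0,0.08,0,0,0.84,0.3],[0,0,0.09,0,0,0.96,0.3],[0,0,0.1,0,0,1.08,0.3],[0,0,0.11,0,0,1.2,0.3],[0,0,0.13,0,0,1.32,0.3],[0,0,0.14,0,0,1.44,0.3],[0,0,0.15,0,0,1.56,0.3],[0,0,0.16,0,0,1.68,0.3],[0,0,0.16,0,0,1.74,0.3],[0,0,0.16,0,0,1.74,0.3],[0,0,0.16,0,0,1.74,0.3]],
])

```text
time_s: 29.57
ee_pos: [0.5267, -0.247, 0.1681]
eef_rot: [-3.14, -0.0, -2.825]
force: [-0.2, 0.2, -0.7]
grip_width: 0.0416
```

```bash
python3 r.py; python3 - <<'E'
from h import *
s=ctrl.camera("side");t=ctrl.camera("top");print(ctrl.get_obs()["joint_vel"].round(4))
a=cv2.resize(s["frame"][136:186,294:354],(400,333),interpolation=cv2.INTER_CUBIC)
b=cv2.resize(t["frame"][160:290,190:346],(400,333),interpolation=cv2.INTER_CUBIC)
cv2.imwrite("pics/f1.png",np.hstack([a,b]))
E
```

```text
29.7167 [ 0.5267  -0.24706  0.16805] [-3.1400e+00 -4.0000e-04 -2.8262e+00] F [-0.94  0.41  0.21] [ 0.6 -0.1  0.1] M [ 0.296  0.05  -0.052] 0.0418 2.326
[ 0.0003 -0.0006  0.0024 -0.0021  0.0005  0.0078]
```

View pics/f1.png

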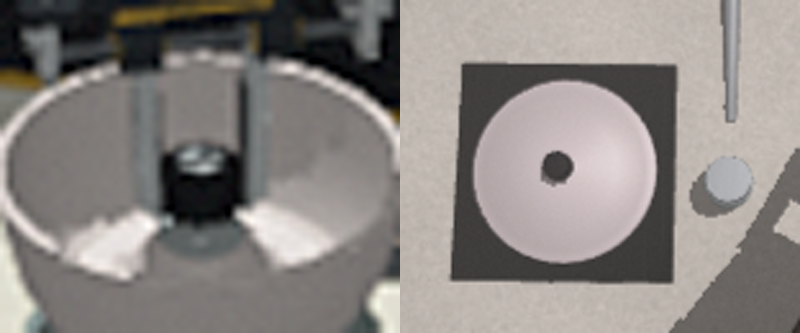

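In the last view the head is gripped between the fingers. Its disc is about 1.4 px (roughly 6 mm) lower than after the drop. The lid lies centred on the mat, with the jar and mandrel untouched. I'm handing in.

```bash
python3 -c "
from station import ctrl
print(ctrl.hand_in())"
```

```text
the job is handed in; nothing more can be done
None
```

The job is handed in at about 30 s. The lid is on the mat, and the screw is started one turn, still gripped and still.

- **Lid:** I lifted it straight off by the knob and set it down gently, knob up, in the middle of the mat. The top camera puts the knob within about 3 mm of the mat's centre.
- **Finding the drop:** I turned the screw backward about 79° under a light push. The push force fell away between roughly 72° and 79°. I let go so it could sink, then gripped again and pulled up. The pull grew to 6.5 N beyond the axial play, which showed it was in the thread.
- **Forward turn:** I turned it forward about 357° in two grips, lowering the tool by the thread pitch as it went. I kept it just under 360° to allow for turning slightly past the drop.
- **Last checks:** The grip opening was 41.8 mm, the vertical force about 0 N, and the arm still. The head looked about 6 mm lower than after the drop, and the jar and mandrel were untouched.
- **Unclear check:** The side picture right after the drop did not settle the head's height. Its top edge matched a dropped screw and its lower edge an undropped one, so I relied on the pull test.
- **Off-centre first grip:** My first grip on the head was about 3 mm off its axis, with roughly 8 N of side force. I re-centred it before continuing.

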